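# Load the guitar bending jig into the sprung bench bracket

## Task

In the wire-toy workshop, load the guitar bending jig into the green bench bracket: take the black plate that carries the red guitar-shaped former, set it level over the bracket with one ear above each slot (either way round), and press it down between the brass spring clips until it sits flat on the bracket's floor, then let go. Do not drop or slam it in, and leave the yellow wheel jig where it lies.

Things in the scene. Friction and masses are not known exactly. Their poses are not given: they have to be found in the camera images.
- guitar_jig: Loose black plate 122 (x) by 80 (y) by 8 mm, about 0.25 kg, with a steel ear 30 long, 24 wide, 8 mm thick on the middle of each short side (ears point to +x and -x, 182 mm over both). On top a red guitar-shaped block (former) 30 mm tall, top 38 mm above the underside; dark neck to +x. Origin: centre of the underside, z up. Lies flat on the bench, former up.
- jig_waist (a point): Where to grip the guitar jig from above: centre of the former's waist, 30 mm above the jig's underside and at x = -2 mm in the jig's frame. The waist has flat sides 32 mm apart in the jig's y (close the fingers along y), straight for 31 mm along x, between round bouts 48 mm (-x) and 38 mm (+x) wide. The plate's top is 22 mm below this point. Axes as the jig's.
- wheel_jig: The other jig, to be left alone: the same black plate with ears, but with a round yellow former 64 mm in diameter and 22 mm high, with a steel hub. Origin: centre of its underside.
- bracket: Fixed green slab 222 (x) by 110 (y) by 12 mm; origin: centre of its underside, on the bench. At each end (|x| 73 to 105 mm) a slot open upward for an ear, lined by two brass spring clips: lips 56 mm apart in y, 54 mm above the bench; 19 mm apart at 26 mm up, wider below. Passing them takes 5 to 20 N down. Seated: jig underside 12 mm above origin, centred, ears along x, either way round.
Not all that is in view belongs to the job. What is shaped like the guitar_jig but white is not meant.

How it is judged:
At the end, for the whole second after the job is handed in: The guitar jig sits flat on the bracket's floor past the clips: its underside within 3.5 mm of the slab's top, level within 3 degrees, centred within 14 mm and in line within 10 degrees (either way round), at rest, and the wheel jig is within 30 mm of where it lay (z of guitar_jig in the frame of bracket between 0.009 and 0.0155 m and horizontal distance between guitar_jig and bracket below 0.014 m and angle between the x axis of guitar_jig and the x axis of bracket, either way round below 0.175 rad and angle between the z axis of guitar_jig and the z axis of bracket, either way round below 0.05 rad and linear speed of guitar_jig below 0.02 m/s and distance of wheel_jig from where it was at the start of the episode below 0.03 m); the robot touches nothing.
It fails at once if the wheel jig is moved by more than 30 mm (distance of wheel_jig from where it was at the start of the episode above 0.03 m).
It fails at once if the guitar jig is dropped or slammed into the bracket (faster than 0.6 m/s within 80 mm above its slab) (horizontal distance between guitar_jig and bracket below 0.06 m and z of guitar_jig in the frame of bracket below 0.09 m and linear speed of guitar_jig above 0.6 m/s).
It also fails if it takes over 40 s, if anything falls off the work surface, if the arm or the gripper's body presses on something with over 40 N, if the wrist force passes 120 N, or if a joint passes its speed limit or range.

## Robot

A 6-joint arm with a two-finger parallel gripper is mounted at the origin on the work surface. World frame = base frame: x ahead of the robot, y to its left, z up, the work surface at z = 0. Lengths are in m, angles in rad, forces in N, time in s.
With the tool pointing down it reaches from about 0.25 to 0.85 m from the base axis. Payload 12.5 kg.
Tool frame: the origin (TCP) lies midway between the tips of the shut fingers; the grasp point (between the pads) lies 19 mm behind it (r.hold_point_z is the distance from the TCP to the grasp point, in m); z points along the fingers, y is the line along which they close (so a half turn about z gives the same grasp; the last joint's range is limited). The gripper opens to 93 mm and grips with 3 to 60 N. Pads are 15 mm wide; open, the fingers measure 128 mm over their backs; the gripper's body (75 mm by 188 mm) begins 65 mm behind the grasp point.
Start: joints at [1.116, 0.351, 1.652, -0, 1.139, -0.085], TCP at [0.199, 0.513, 0.183] pointing down, gripper open.
Joint ranges: [-2.75, 2.75], [-0.79, 2.1], [0.01, 2.65], [-1.57, 4.71], [0.07, 3.14], [-2.87, 2.87]. Speed limits (rad/s): [2.22, 2.22, 2.79, 3.14, 3.14, 3.14].

## Interface

Orientations are given as a 3x3 rotation matrix whose columns are the frame's x, y, z axes.
In Python, from workcell import sensors, viewer, job, finder, r gives the robot as it stands. The module is installed in compiled form; this text tells all that it offers.
- The arm moves only by the shell command python3 -m inch 'ROWS' [OPENING]. ROWS is JSON, a list of rows, each an object with "xyz": the shift along the tool's x, y, z in mm, a list of three; "spin": the turn about the tool's z in rad. A call has 1 to 12 rows; each row shifts and turns the commanded pose from where the row before left it, along the tool's axes as they then stand; what a row does not reach is not made up. A row lasts 1/10 s, in which the tool goes at most 50 mm and 8.59 degrees, less where a joint would pass 70% of its speed; a pose out of reach is approached as far as the arm can. A call with a gripper value outside its range is refused whole. OPENING is the gripper command: -1 is fully open, 1 is shut, values between are in proportion, set as the call begins (- or left out, the last holds). The fingers move at their own pace and stop on an object; the grip force is fixed at half the most. Time passes only in rows, so rows that do not move let the fingers close. It gives the time, the measured TCP pose, the force, the opening and the grip force at its end, in the units of the state.
- sensors.sense(): the state, without advancing time (a new reading comes with each control period).
- viewer.get_image(name): name is "side" or "top"; returns the picture (420x560x3 uint8, red, green, blue); there is no depth.
- viewer.camera_info(name): a dict with "fx", "fy", "cx", "cy" (pixels), "rvec" (rotation vector, rad) and "tvec" (3), from world to camera coordinates, as OpenCV has them. Camera axes: x right, y down, z forward; pixel columns grow to the right and rows downward; lengths in m; the calibration is good to about 2 mm. A picture is of the moment at which its call begins. camera_info takes no time and is no camera call.
- job.job_done(): hands the job in; it is judged then, once.
Trained networks look in the newest picture that a camera, given by its name, has taken for a name from the list of things; names that differ only in an ending like _2 or _b are one class to them, and where a whole thing is asked for, a point or a joint stands for the part that bears it (a point fixed in the world has none). Each returns a list of dicts, best first, with "conf" (0 to 1); they miss things now and then, are a little off and sometimes report something else, mostly with a low value. They report only what shows in the picture. A call takes as long as a camera call. They do not tell look-alikes from the thing itself.
- finder.find_in(camera, query): "box" ([left, top, width, height] in pixels, round what is visible of it).
The state is a dict: "time": time; "joint_pos": joint angles; "joint_vel": joint speeds; "effort": joint torques, N m; "eef_pos": TCP position; "tcp_rot": TCP orientation; "force": force on the tool from outside, world axes, zero at the start; "ft_torque": the same for the moment, N m; "finger_gap": finger opening in m; "gripper_force": force on a finger pad.
Only numpy, scipy, OpenCV 4.12 (cv2) and the standard library are available. Lean on these libraries where they do the work, as an engineer would, in place of code of your own. Each camera call takes 0.05 s, during which the arm holds its last target. There are 200 camera calls.

## Working session

There is one attempt and no reset: what is moved stays moved. The work goes in short steps, Python scripts to look and compute and a shell command to move; the robot and the scene stay as the last step left them, time stands still between calls to the robot, and variables do not carry over. Pictures are saved under pics/ and viewed, at most 10 in all, crops included, and the job is handed in when it is done.

```bash
mkdir -p pics; python3 - <<'E'
from workcell import sensors, viewer, finder
import cv2
s=sensors.sense();print(s['time'],s['eef_pos'],s['tcp_rot'],s['finger_gap'],s['force'])
for c in ('top','side'):
    cv2.imwrite(f'pics/{c}0.png',viewer.get_image(c)[:,:,::-1]);print(viewer.camera_info(c))
    for q in ('guitar_jig','wheel_jig','bracket','jig_waist'):
        print(c,q,[([round(v) for v in d['box']],round(d['conf'],2)) for d in finder.find_in(c,q)])
E
```

```text
0.0 [0.19860083 0.51246833 0.18219066] [[-9.32409158e-01  3.61404073e-01 -5.07259272e-04]
 [ 3.61404420e-01  9.32408534e-01 -1.08227217e-03]
 [ 8.18353025e-05 -1.19244623e-03 -9.99999286e-01]] 0.09293184174081841 [ 0.33548193 -0.5265964  -0.38993319]
{'fx': 461.82829970001234, 'fy': 461.82829970001234, 'cx': 284.9951166538964, 'cy': 202.4986199849812, 'rvec': array([ 2.17341766, -2.11827359,  0.11120771]), 'tvec': array([0.00549555, 0.49273736, 1.07997699])}
top guitar_jig [([147, 154, 52, 66], 0.86), ([128, 239, 52, 62], 0.86), ([337, 117, 41, 71], 0.74)]
top wheel_jig [([410, 168, 43, 77], 0.87)]
top bracket [([257, 121, 50, 94], 0.68)]
top jig_waist [([145, 154, 58, 65], 0.84), ([335, 117, 48, 72], 0.81), ([123, 239, 59, 60], 0.64)]
{'fx': 475.9042246746196, 'fy': 475.9042246746196, 'cx': 279.7057788526125, 'cy': 212.29182915719312, 'rvec': array([ 2.33998362, -0.38935702,  0.18640659]), 'tvec': array([-0.43091333,  0.14508964,  0.87568878])}
side guitar_jig [([238, 126, 70, 30], 0.81), ([147, 132, 74, 33], 0.8), ([355, 244, 72, 59], 0.71)]
side wheel_jig [([317, 348, 109, 55], 0.6)]
side bracket [([269, 173, 118, 70], 0.62)]
side jig_waist [([352, 243, 75, 58], 0.8), ([147, 128, 69, 36], 0.69), ([237, 130, 68, 30], 0.58)]
```

View pics/top0.png

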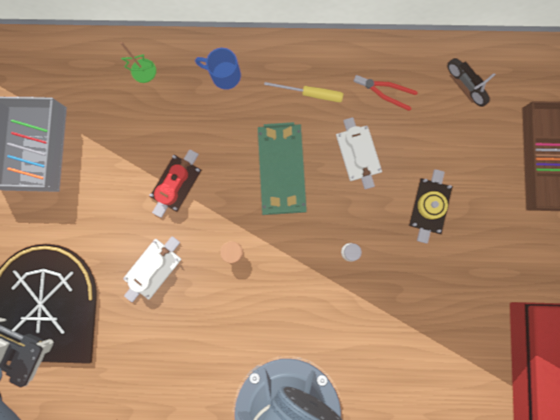

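View pics/side0.png

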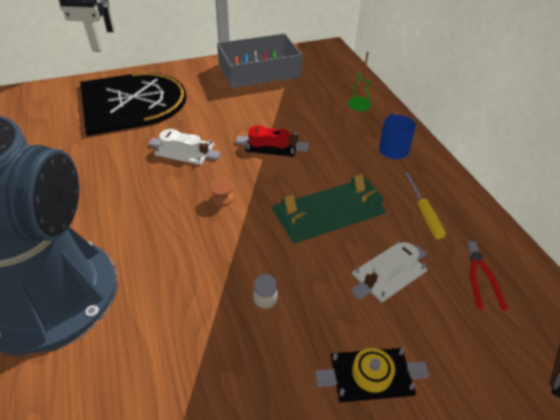

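The top view shows the red guitar on its black plate at about (175,185), with ears near (192,156) and (159,210). The green bracket is at (282,168) and the wheel jig at (431,206). The side view has the red former at (270,138) and the bracket at (330,208). The two white jigs are decoys. Next I'll segment by colour and enlarge.

```bash
cat > h.py <<'E'
import numpy as np, cv2
from workcell import viewer
def cam(c):
    i=viewer.camera_info(c);K=np.array([[i['fx'],0,i['cx']],[0,i['fy'],i['cy']],[0,0,1]]);R=cv2.Rodrigues(i['rvec'])[0]
    return K,R,np.array(i['tvec'])
def back(c,uv,z):
    K,R,t=cam(c);d=R.T@np.linalg.solve(K,[uv[0],uv[1],1]);o=-R.T@t
    return o+d*(z-o[2])/d[2]
def proj(c,P):
    K,R,t=cam(c);p=(np.atleast_2d(P)@R.T+t)@K.T;return p[:,:2]/p[:,2:]
def tri(a,b):
    P=[K@np.c_[R,t] for K,R,t in (cam('top'),cam('side'))]
    X=cv2.triangulatePoints(P[0],P[1],np.array(a,float).reshape(2,1),np.array(b,float).reshape(2,1))[:,0];return X[:3]/X[3]
def mask(img,col,box):
    h=cv2.cvtColor(img,cv2.COLOR_RGB2HSV);H,S,V=[h[...,k].astype(int) for k in range(3)]
    m={'red':((H<5)|(H>172))&(S>170)&(V>90),'green':(H>60)&(H<90)&(S>80)&(V>35)}[col]
    o=np.zeros(m.shape,np.uint8);x,y,w,hh=box;o[y:y+hh,x:x+w]=m[y:y+hh,x:x+w];return o
E
python3 - <<'E'
from h import *
T=cv2.imread('pics/top0.png')[:,:,::-1].copy();S=cv2.imread('pics/side0.png')[:,:,::-1].copy()
for col,bt,bs in (('red',(140,145,70,80),(232,115,85,50)),('green',(245,110,70,115),(262,165,132,80))):
    out=[]
    for n,I,b in (('top',T,bt),('side',S,bs)):
        m=mask(I,col,b);m=cv2.morphologyEx(m,cv2.MORPH_CLOSE,np.ones((9,9))) if col=='green' else m
        c=max(cv2.findContours(m,0,1)[0],key=cv2.contourArea);r=cv2.minAreaRect(c);mo=cv2.moments(c)
        out.append((mo['m10']/mo['m00'],mo['m01']/mo['m00']));print(col,n,r,np.round(out[-1],1),cv2.boundingRect(c))
        if n=='top':
            z=.012 if col=='green' else .038
            print(np.round([back(n,p,z) for p in cv2.boxPoints(r)],4).tolist(), back(n,r[0],z))
    print('tri',tri(*out))
f=lambda I,x,y,w,h:cv2.resize(I[y:y+h,x:x+w],(400,300),interpolation=cv2.INTER_CUBIC)
C=np.vstack([np.hstack([f(T,125,148,100,75),f(S,225,105,100,75)]),np.hstack([f(T,207,118,133,100),f(S,262,160,133,100)])])
cv2.imwrite('pics/c.png',C[:,:,::-1])
E
```

```text
Traceback (most recent call last):
ValueError: max() iterable argument is empty
```

```bash
python3 - <<'E'
from h import *
for n,ps in (('top',[(172,183),(178,176),(168,195),(280,180),(150,170)]),('side',[(265,140),(340,205),(262,131)])):
    I=cv2.imread(f'pics/{n}0.png');h=cv2.cvtColor(I,cv2.COLOR_BGR2HSV)
    print(I.shape,[h[y,x].tolist() for x,y in ps])
E
```

```text
(420, 560, 3) [[179, 160, 236], [1, 160, 166], [1, 152, 217], [73, 71, 125], [13, 116, 167]]
(420, 560, 3) [[179, 230, 114], [74, 130, 57], [179, 228, 227]]
```

```bash
sed -i 's/(S>170)&(V>90)/(S>130)\&(V>60)/; s/(S>80)&(V>35)/(S>50)\&(V>25)/' h.py
python3 - <<'E'
from h import *
T=cv2.imread('pics/top0.png')[:,:,::-1].copy();S=cv2.imread('pics/side0.png')[:,:,::-1].copy()
for col,bt,bs in (('red',(140,145,70,80),(232,115,85,50)),('green',(245,110,70,115),(262,165,132,80))):
    out=[]
    for n,I,b in (('top',T,bt),('side',S,bs)):
        m=mask(I,col,b);m=cv2.morphologyEx(m,cv2.MORPH_CLOSE,np.ones((9,9))) if col=='green' else m
        c=max(cv2.findContours(m,0,1)[0],key=cv2.contourArea);r=cv2.minAreaRect(c);mo=cv2.moments(c)
        out.append((mo['m10']/mo['m00'],mo['m01']/mo['m00']));print(col,n,r,np.round(out[-1],1),cv2.boundingRect(c))
        if n=='top':
            z=.012 if col=='green' else .038
            print(np.round([back(n,p,z) for p in cv2.boxPoints(r)],4).tolist(), back(n,r[0],z))
    print('tri',tri(*out))
f=lambda I,x,y,w,h:cv2.resize(I[y:y+h,x:x+w],(400,300),interpolation=cv2.INTER_CUBIC)
C=np.vstack([np.hstack([f(T,125,148,100,75),f(S,225,105,100,75)]),np.hstack([f(T,207,118,133,100),f(S,262,160,133,100)])])
cv2.imwrite('pics/c.png',C[:,:,::-1])
E
```

```text
red top ((170.60000610351562, 183.30001831054688), (23.702320098876953, 42.0380744934082), 26.56505012512207) [170.8 184.7] (154, 164, 34, 41)
[[0.4975, 0.3421, 0.038], [0.5908, 0.302, 0.038], [0.5658, 0.2488, 0.038], [0.4731, 0.2893, 0.038]] [0.53156716 0.29561902 0.038     ]
red side ((268.9990539550781, 136.02169799804688), (40.57036590576172, 21.153926849365234), 2.4895527362823486) [268.4 136.7] (249, 125, 41, 23)
tri [0.53179662 0.30069606 0.01708388]
green top ((281.2397155761719, 167.95516967773438), (89.10920715332031, 42.709510803222656), 86.53176879882812) [281.3 168.4] (258, 123, 48, 91)
[[0.6893, 0.0934, 0.012], [0.6982, -0.0131, 0.012], [0.4748, -0.0314, 0.012], [0.4659, 0.0725, 0.012]] [0.58064974 0.03021717 0.012     ]
green side ((328.6499938964844, 207.45001220703125), (43.639434814453125, 105.93630981445312), 71.56505584716797) [329.6 210.6] (273, 179, 112, 63)
tri [ 0.58281187  0.03031087 -0.00256913]
```

View pics/c.png

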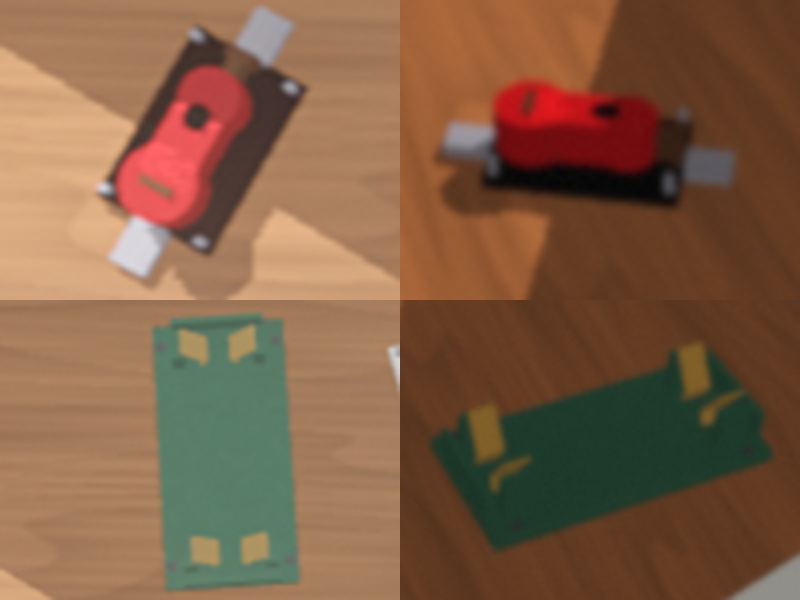

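The crops show the plate corners, both ears and the clips clearly. I'll fit x, y, z and yaw of the jig and the bracket to corner points in both views.

```bash
python3 - <<'E'
from h import *
from scipy.optimize import least_squares
def px(n,p,off,s): return n,(np.array(p)+.5)/s-.5+np.array(off)
jt=lambda x,y:px('top',(x,y),(125,148),4); js=lambda x,y:px('side',(x-400,y),(225,105),4)
bt=lambda x,y:px('top',(x,y-300),(207,118),3.004); bs=lambda x,y:px('side',(x-400,y-300),(262,160),3.004)
# neck (+x) points to top-image upper right
J=[((.061,.04,.008),jt(195,25)),((.061,-.04,.008),jt(307,88)),((-.061,-.04,.008),jt(210,255)),((-.061,.04,.008),jt(100,192)),
((.091,0,.008),jt(278,13)),((-.091,0,.008),jt(124,270)),((-.091,0,.008),js(444,139)),((.091,0,.008),js(735,168)),
((-.061,-.04,0),js(483,188)),((.061,-.04,0),js(675,207))]
B=[((.111,.055,.012),bt(153,327)),((.111,-.055,.012),bt(282,320)),((-.111,-.055,.012),bt(298,583)),((-.111,.055,.012),bt(167,590)),
((-.111,-.055,0),bs(498,551)),((.111,-.055,0),bs(772,459)),((-.111,.055,.012),bs(432,440))]
for nm,L,x0 in (('jig',J,(.53,.3,0,-.4)),('bracket',B,(.58,.03,0,.05))):
    def f(q):
        c,s=np.cos(q[3]),np.sin(q[3]);R=np.array([[c,-s,0],[s,c,0],[0,0,1]])
        return np.concatenate([proj(n,R@np.array(P)+q[:3])[0]-u for P,(n,u) in L])
    r=least_squares(f,x0,loss='soft_l1');print(nm,r.x.round(4),np.degrees(r.x[3]).round(2));print(f(r.x).reshape(-1,2).round(1).tolist())
from workcell import finder
E
```

```text
jig [ 0.5391  0.2935 -0.0046 -0.4796] -27.48
[[0.7, 0.2], [0.0, -0.5], [-0.5, 0.3], [-0.6, 0.6], [-0.4, 0.5], [1.0, -0.7], [0.8, -0.8], [-0.5, -0.7], [-0.2, 0.4], [0.5, 0.8]]
bracket [ 0.5803  0.0295 -0.0027  0.0904] 5.18
[[-0.7, -0.3], [0.2, -0.9], [1.0, -0.5], [-0.3, 0.1], [-0.6, 0.9], [-0.2, 0.6], [-0.4, -1.1]]
```

```bash
python3 -m inch '[{"xyz":[0,0,0],"spin":0.11},{"xyz":[-40,-4,8],"spin":0},{"xyz":[-40,-4,8],"spin":0},{"xyz":[-40,-4,8],"spin":0},{"xyz":[-40,-4,8],"spin":0},{"xyz":[-40,-4,8],"spin":0},{"xyz":[-40,-4,8],"spin":0},{"xyz":[-40,-4,8],"spin":0},{"xyz":[-40,-4,8],"spin":0},{"xyz":[-40,-3,8],"spin":0},{"xyz":[-40,-2,8],"spin":0},{"xyz":[0,0,0],"spin":0}]' -1
python3 - <<'E'
from h import *
from workcell import sensors,viewer
s=sensors.sense();R=s['tcp_rot'];print(s['time'],s['eef_pos'],R.round(4).tolist(),s['force'])
g=np.array([.5373,.2944,.013]);print('delta tool mm',(R.T@(g-s['eef_pos'])*1000).round(1),'yaw y',np.degrees(np.arctan2(R[1,1],R[0,1])))
E
```

```text
time: 1.7
eef_pos: [0.5394, 0.2926, 0.1015]
tcp_rot: [[-0.885, 0.465, -0.0], [0.465, 0.885, -0.001], [-0.0, -0.001, -1.0]]
force: [-0.5, 0.3, -0.4]
finger_gap: 0.0932
gripper_force: 0.0
1.7 [0.53935316 0.29262948 0.1014999 ] [[-0.8855, 0.4647, -0.0002], [0.4647, 0.8855, -0.0008], [-0.0002, -0.0008, -1.0]] [-0.47382273  0.25131767 -0.36624742]
delta tool mm [ 2.7  0.7 88.5] yaw y 62.30879000395127
```

```bash
python3 -m inch '[{"xyz":[3,1,12],"spin":0},{"xyz":[0,0,16],"spin":0},{"xyz":[0,0,16],"spin":0},{"xyz":[0,0,14],"spin":0},{"xyz":[0,0,10],"spin":0},{"xyz":[0,0,10],"spin":0},{"xyz":[0,0,7],"spin":0},{"xyz":[0,0,4],"spin":0},{"xyz":[0,0,0],"spin":0}]'
python3 - <<'E'
from workcell import viewer,sensors
import cv2,numpy as np
print(sensors.sense()['eef_pos'],sensors.sense()['force'])
S=viewer.get_image('side')[80:200,190:350];T=viewer.get_image('top')[140:230,120:240]
cv2.imwrite('pics/d.png',np.hstack([cv2.resize(T,(400,300),interpolation=2),cv2.resize(S,(400,300),interpolation=2)])[:,:,::-1])
E
```

```text
time: 2.6
eef_pos: [0.5342, 0.2976, 0.0134]
tcp_rot: [[-0.887, 0.462, -0.0], [0.462, 0.887, -0.0], [0.0, -0.0, -1.0]]
force: [-0.4, 0.0, 0.4]
finger_gap: 0.093
gripper_force: 0.0
[0.53416455 0.29755379 0.01337233] [-0.39579687  0.02887446  0.42978744]
```

View pics/d.png

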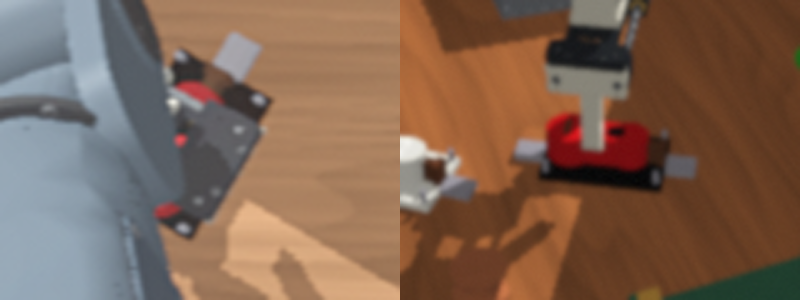

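The open fingers straddle the waist. The TCP sits about 4 mm too far toward the −x bout, so I'll correct that and close.

```bash
python3 -m inch '[{"xyz":[-2,0,0],"spin":0},{"xyz":[-2,0,0],"spin":0},{"xyz":[0,0,0],"spin":0}]' && python3 -m inch '[{"xyz":[0,0,0],"spin":0},{"xyz":[0,0,0],"spin":0},{"xyz":[0,0,0],"spin":0},{"xyz":[0,0,0],"spin":0},{"xyz":[0,0,0],"spin":0},{"xyz":[0,0,0],"spin":0},{"xyz":[0,0,0],"spin":0},{"xyz":[0,0,0],"spin":0}]' 1
```

```text
time: 3.0
eef_pos: [0.5383, 0.2957, 0.014]
tcp_rot: [[-0.887, 0.462, 0.001], [0.462, 0.887, 0.0], [-0.0, 0.0, -1.0]]
force: [-0.5, -0.7, -0.4]
finger_gap: 0.0934
gripper_force: 0.0
time: 3.8
eef_pos: [0.5378, 0.2958, 0.0137]
tcp_rot: [[-0.887, 0.462, -0.0], [0.462, 0.887, -0.0], [0.0, -0.0, -1.0]]
force: [-0.3, -0.6, 0.4]
finger_gap: 0.0336
gripper_force: 0.0
```

```bash
python3 -m inch '[{"xyz":[0,0,0],"spin":0},{"xyz":[0,0,0],"spin":0},{"xyz":[0,0,-6],"spin":0},{"xyz":[0,0,-14],"spin":0},{"xyz":[0,0,-16],"spin":0},{"xyz":[0,0,-16],"spin":0},{"xyz":[0,0,-16],"spin":-0.1},{"xyz":[0,0,-16],"spin":-0.1},{"xyz":[0,0,-16],"spin":-0.1},{"xyz":[0,0,-6],"spin":-0.1},{"xyz":[0,0,0],"spin":-0.1},{"xyz":[0,0,0],"spin":-0.07}]'
python3 - <<'E'
import numpy as np
from workcell import sensors
s=sensors.sense();R=s['tcp_rot'];y=np.radians(5.18)
g=np.array([.5803-.0022*np.cos(y),.0295-.0022*np.sin(y),.12]);print(s['eef_pos'],(R.T@(g-s['eef_pos'])*1000).round(1),np.degrees(np.arctan2(R[1,1],R[0,1]))-90)
E
```

```text
time: 5.0
eef_pos: [0.5382, 0.2959, 0.1216]
tcp_rot: [[-0.996, -0.094, 0.002], [-0.094, 0.996, 0.001], [-0.002, 0.001, -1.0]]
force: [-0.2, -0.1, 0.1]
finger_gap: 0.0006
gripper_force: 0.0
[0.53820828 0.29594976 0.12161238] [ -14.7 -269.2    1.5] 5.3943785705742755
```

The fingers shut on nothing, so I need to look again.

```bash
python3 - <<'E'
from workcell import viewer
import cv2,numpy as np
S=viewer.get_image('side');T=viewer.get_image('top')
cv2.imwrite('pics/e_s.png',S[:,:,::-1]);cv2.imwrite('pics/e_t.png',T[:,:,::-1])
cv2.imwrite('pics/e.png',np.hstack([cv2.resize(T[140:230,120:240],(400,300),interpolation=2),cv2.resize(S[80:200,190:350],(400,300),interpolation=2)])[:,:,::-1])
E
```

```text
(no output)
```

View pics/e.png

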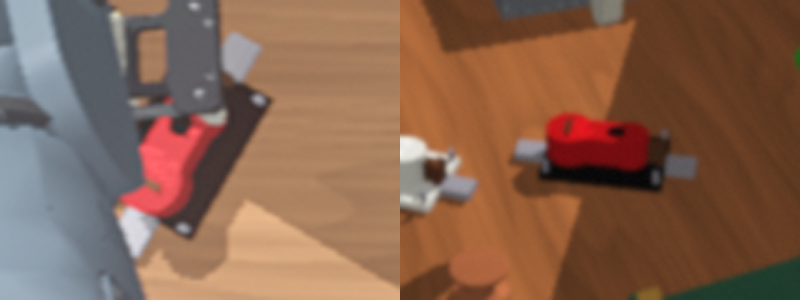

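The jig hasn't moved. I probably lifted before the grip force had built up, so I'll go back down, grip, and check the force before lifting.

```bash
python3 -m inch '[{"xyz":[0,0,0],"spin":0.1},{"xyz":[0,0,0],"spin":0.1},{"xyz":[0,0,0],"spin":0.1},{"xyz":[0,0,0],"spin":0.1},{"xyz":[0,0,0],"spin":0.1},{"xyz":[0,0,10],"spin":0.07},{"xyz":[0,0,16],"spin":0},{"xyz":[0,0,14],"spin":0},{"xyz":[0,0,0],"spin":0},{"xyz":[0,0,0],"spin":0}]' -0.2
python3 - <<'E'
import numpy as np
from workcell import sensors
s=sensors.sense();R=s['tcp_rot']
g=np.array([.5373,.2944,.012]);print((R.T@(g-s['eef_pos'])*1000).round(1),np.degrees(np.arctan2(R[1,1],R[0,1]))-90)
E
```

```text
time: 6.1
eef_pos: [0.5379, 0.2958, 0.0801]
tcp_rot: [[-0.887, 0.462, -0.0], [0.462, 0.887, -0.0], [0.0, -0.0, -1.0]]
force: [0.4, 0.6, 0.3]
finger_gap: 0.056
gripper_force: 0.0
[-0.1 -1.5 68.1] -27.520853242294585
```

```bash
python3 -m inch '[{"xyz":[0,-1,10],"spin":0},{"xyz":[0,0,14],"spin":0},{"xyz":[0,0,14],"spin":0},{"xyz":[0,0,12],"spin":0},{"xyz":[0,0,10],"spin":0},{"xyz":[0,0,8],"spin":0},{"xyz":[0,0,0],"spin":0}]' && python3 -m inch '[{"xyz":[0,0,0],"spin":0},{"xyz":[0,0,0],"spin":0},{"xyz":[0,0,0],"spin":0},{"xyz":[0,0,0],"spin":0},{"xyz":[0,0,0],"spin":0},{"xyz":[0,0,0],"spin":0},{"xyz":[0,0,0],"spin":0},{"xyz":[0,0,0],"spin":0}]' 1
```

```text
time: 6.8
eef_pos: [0.5368, 0.2946, 0.0104]
tcp_rot: [[-0.887, 0.462, -0.002], [0.462, 0.887, -0.001], [0.001, -0.001, -1.0]]
force: [-0.2, -0.1, 0.3]
finger_gap: 0.0561
gripper_force: 0.0
time: 7.6
eef_pos: [0.5374, 0.2949, 0.0117]
tcp_rot: [[-0.887, 0.462, -0.0], [0.462, 0.887, 0.0], [0.0, 0.0, -1.0]]
force: [-0.6, -0.2, 0.8]
finger_gap: 0.0008
gripper_force: 0.0
```

```bash
python3 - <<'E'
from workcell import viewer
from h import *
from workcell import sensors
S=viewer.get_image('side');T=viewer.get_image('top')
print(proj('side',[sensors.sense()['eef_pos']]),proj('top',[sensors.sense()['eef_pos']]))
cv2.imwrite('pics/f.png',np.hstack([cv2.resize(T[140:230,120:240],(400,300),interpolation=2),cv2.resize(S[80:200,190:350],(400,300),interpolation=2)])[:,:,::-1])
E
```

```text
[[271.12937563 139.37387013]] [[173.85221508 182.75563614]]
```

View pics/f.png

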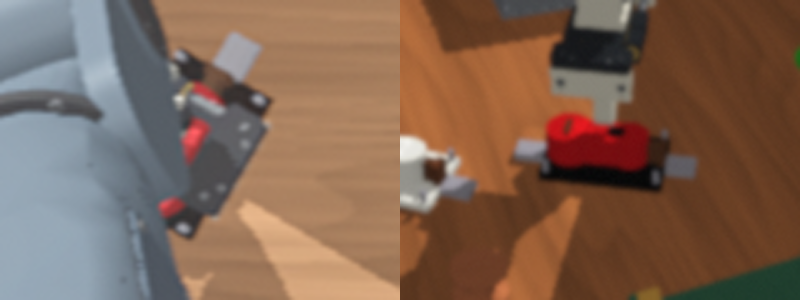

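The jig still hasn't moved, and the visible fingertips end near the former's top edge rather than at the reported depth. I'll check the reported TCP against the camera.

```bash
python3 - <<'E'
from h import *
y0=np.array([.3614,.9324,0]);p0=np.array([.1986,.5125,.1822])
for s in(-1,1):
  print('start tips',proj('side',p0+s*y0*.0465).round(1),proj('side',p0+s*y0*.064).round(1),proj('top',p0+s*y0*.055).round(1))
y1=np.array([.462,.887,0]);p1=np.array([.5342,.2976,.0134])
for s in(-1,1): print('d tips',proj('side',p1+s*y1*.0465).round(1),proj('side',p1+s*y1*.064).round(1))
p2=np.array([.5382,.2959,.1216]);print('e',proj('side',p2).round(1),proj('top',p2).round(1))
from workcell import viewer
S0=cv2.imread('pics/side0.png')[0:60,50:130];SE=cv2.imread('pics/e_s.png')[40:160,190:350];S=viewer.get_image('side')[90:165,220:320,::-1]
D=cv2.imread('pics/top0.png')[310:400,0:120]
f=lambda a:cv2.resize(a,(400,300),interpolation=2)
cv2.imwrite('pics/g.png',np.vstack([np.hstack([f(S0),f(SE)]),np.hstack([f(S),f(D)])]))
E
```

```text
start tips [[101.5  64.6]] [[99.3 68.4]] [[ 60.  341.9]]
start tips [[112.7  45.8]] [[114.7  42.5]] [[ 11.9 320.2]]
d tips [[266.6 149.8]] [[265.4 154.3]]
d tips [[272.4 127.7]] [[273.4 123.8]]
e [[271.6 101.1]] [[160.7 174.1]]
```

View pics/g.png

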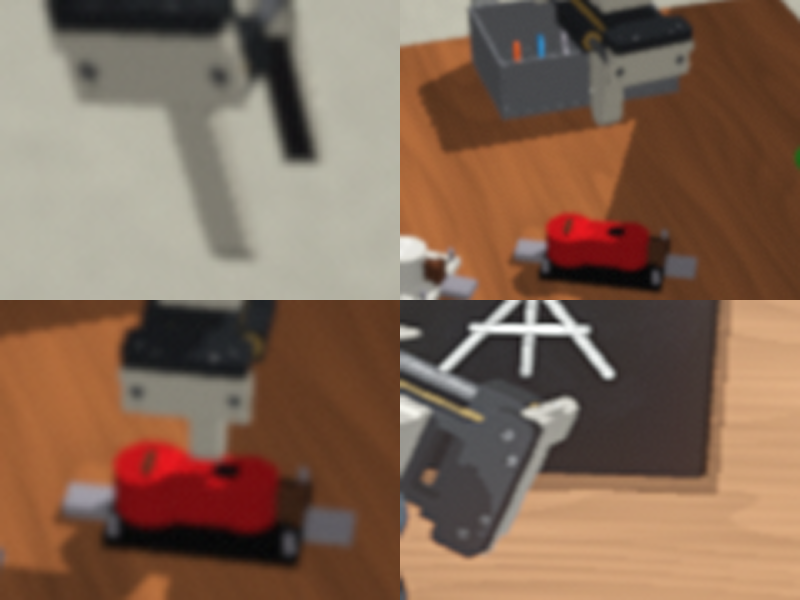

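```bash
python3 - <<'E'
from h import *
X=tri((51.6,340),(96.5,51));y0=np.array([.3614,.9324,0]);p0=np.array([.1986,.5125,.1822])
print('tip tri',X,'reproj',proj('top',X),proj('side',X));print('pred front tip in/out',p0-y0*.0465,p0-y0*.064)
# offset hypothesis: pure z or pure xy from side tips
for dz in (.02,.025,.03,.035): print(dz,[proj('side',q+[0,0,dz]).round(1).tolist() for q in (p0-y0*.055,p0+y0*.055,np.array([.5382,.2959,.1216]),np.array([.5374,.2949,.0117]))],proj('top',p0-y0*.055+[0,0,dz]).round(1))
E
python3 -m inch '[{"xyz":[0,0,3],"spin":0},{"xyz":[0,0,3],"spin":0},{"xyz":[0,0,0],"spin":0}]'
```

```text
tip tri [0.18375132 0.45924107 0.22019598] reproj [[ 51.34389687 342.62843799]] [[98.63563713 50.92067423]]
pred front tip in/out [0.1817949 0.4691434 0.1822   ] [0.1754704 0.4528264 0.1822   ]
0.02 [[[98.3, 58.3]], [[111.8, 36.3]], [[271.7, 93.6]], [[271.2, 132.8]]] [[ 54.9 343.6]]
0.025 [[[97.7, 56.3]], [[111.3, 34.3]], [[271.7, 91.7]], [[271.2, 131.2]]] [[ 53.6 344.1]]
0.03 [[[97.1, 54.2]], [[110.9, 32.3]], [[271.7, 89.8]], [[271.2, 129.5]]] [[ 52.2 344.5]]
0.035 [[[96.6, 52.1]], [[110.4, 30.3]], [[271.8, 87.8]], [[271.2, 127.8]]] [[ 50.9 345. ]]
time: 8.05
eef_pos: [0.5371, 0.2947, 0.0051]
tcp_rot: [[-0.887, 0.462, -0.001], [0.462, 0.887, -0.0], [0.001, -0.001, -1.0]]
force: [-0.7, -0.0, -0.0]
finger_gap: 0.0005
gripper_force: 0.0
```

The fingertips really sit about 32 mm higher than the reported z, consistently in both views and every pose, while x and y agree. I'll confirm by gently touching the former's top with the shut fingers.

```bash
python3 -m inch '[{"xyz":[0,0,2],"spin":0},{"xyz":[0,0,0],"spin":0}]'|grep -E "eef|force"; python3 -m inch '[{"xyz":[0,0,2],"spin":0},{"xyz":[0,0,0],"spin":0}]'|grep -E "eef|force"
```

```text
eef_pos: [0.5373, 0.2948, 0.0034]
force: [-0.1, 0.7, 0.1]
gripper_force: 0.0
eef_pos: [0.5376, 0.295, 0.0024]
force: [-3.3, -0.7, 8.7]
gripper_force: 3.8
```

Contact comes at a reported z of about 0.003, so the z reading is about 35 mm low. I'll back off, open, and grip at a reported z of about −0.023.

```bash
python3 -m inch '[{"xyz":[0,0,-6],"spin":0},{"xyz":[0,0,-6],"spin":0}]' >/dev/null; python3 -m inch '[{"xyz":[0,0,0],"spin":0},{"xyz":[0,0,0],"spin":0},{"xyz":[0,0,0],"spin":0},{"xyz":[0,0,0],"spin":0},{"xyz":[0,0,0],"spin":0},{"xyz":[0,0,0],"spin":0},{"xyz":[0,0,0],"spin":0},{"xyz":[0,0,0],"spin":0},{"xyz":[0,0,0],"spin":0},{"xyz":[0,0,0],"spin":0}]' -0.3
```

```text
time: 9.65
eef_pos: [0.5374, 0.2949, 0.0137]
tcp_rot: [[-0.887, 0.462, -0.0], [0.462, 0.887, -0.0], [0.0, -0.0, -1.0]]
force: [-0.3, -1.0, -0.4]
finger_gap: 0.0605
gripper_force: 0.0
```

```bash
python3 -m inch '[{"xyz":[0,0,6],"spin":0},{"xyz":[0,0,8],"spin":0},{"xyz":[0,0,8],"spin":0},{"xyz":[0,0,7],"spin":0},{"xyz":[0,0,5],"spin":0},{"xyz":[0,0,2],"spin":0},{"xyz":[0,0,0],"spin":0}]'|grep -E "eef|force"; python3 -m inch '[{"xyz":[0,0,0],"spin":0},{"xyz":[0,0,0],"spin":0},{"xyz":[0,0,0],"spin":0},{"xyz":[0,0,0],"spin":0},{"xyz":[0,0,0],"spin":0},{"xyz":[0,0,0],"spin":0},{"xyz":[0,0,0],"spin":0},{"xyz":[0,0,0],"spin":0}]' 1
```

```text
eef_pos: [0.5373, 0.2948, -0.0226]
force: [-0.1, 0.4, -0.2]
gripper_force: 0.0
time: 11.15
eef_pos: [0.5373, 0.2947, -0.0221]
tcp_rot: [[-0.887, 0.462, -0.0], [0.462, 0.887, -0.0], [0.0, -0.0, -1.0]]
force: [-2.3, -2.6, 5.6]
finger_gap: 0.032
gripper_force: 30.0
```

Gripped: gap 32 mm, 30 N. Now lift and turn.

```bash
python3 -m inch '[{"xyz":[0,0,-6],"spin":0},{"xyz":[0,0,-12],"spin":0},{"xyz":[0,0,-14],"spin":0},{"xyz":[0,0,-14],"spin":0},{"xyz":[0,0,-14],"spin":-0.1},{"xyz":[0,0,-14],"spin":-0.1},{"xyz":[0,0,-12],"spin":-0.1},{"xyz":[0,0,-6],"spin":-0.1},{"xyz":[0,0,0],"spin":-0.1},{"xyz":[0,0,0],"spin":-0.07},{"xyz":[0,0,0],"spin":0}]'
python3 - <<'E'
import numpy as np
from workcell import sensors
s=sensors.sense();R=s['tcp_rot'];y=np.radians(5.18)
g=np.array([.5803-.0022*np.cos(y),.0295-.0022*np.sin(y),.07]);print((R.T@(g-s['eef_pos'])*1000).round(1),np.degrees(np.arctan2(R[1,1],R[0,1]))-90)
E
```

```text
time: 12.25
eef_pos: [0.5376, 0.2951, 0.0709]
tcp_rot: [[-0.996, -0.091, 0.001], [-0.091, 0.996, 0.001], [-0.001, 0.0, -1.0]]
force: [-0.3, 1.1, -2.7]
finger_gap: 0.0318
gripper_force: 30.0
[ -16.1 -268.3    0.8] 5.2269042299708985
```

```bash
python3 -m inch '[{"xyz":[-1,-10,0],"spin":0},{"xyz":[-1,-20,0],"spin":0},{"xyz":[-2,-30,0],"spin":0},{"xyz":[-2,-34,0],"spin":0},{"xyz":[-2,-36,0],"spin":0},{"xyz":[-2,-36,0],"spin":0},{"xyz":[-2,-36,0],"spin":0},{"xyz":[-2,-30,0],"spin":0},{"xyz":[-1,-20,0],"spin":0},{"xyz":[-1,-10,0],"spin":0},{"xyz":[0,-6,0],"spin":0},{"xyz":[0,0,0],"spin":0}]'
python3 - <<'E'
from h import *
from workcell import sensors
s=sensors.sense();R=s['tcp_rot'];y=np.radians(5.18)
g=np.array([.5803-.0022*np.cos(y),.0295-.0022*np.sin(y),.02]);print((R.T@(g-s['eef_pos'])*1000).round(1))
S=viewer.get_image('side');T=viewer.get_image('top');cv2.imwrite('pics/h_s.png',S[:,:,::-1]);cv2.imwrite('pics/h_t.png',T[:,:,::-1])
cv2.imwrite('pics/i.png',np.hstack([cv2.resize(T[100:235,220:340],(400,450),interpolation=2),cv2.resize(S[115:250,260:400],(400,450)[:2],interpolation=2)])[:,:,::-1])
E
```

```text
time: 13.45
eef_pos: [0.5774, 0.0293, 0.0698]
tcp_rot: [[-0.996, -0.089, 0.0], [-0.089, 0.996, 0.0], [-0.0, 0.0, -1.0]]
force: [-0.6, 1.2, -2.6]
finger_gap: 0.032
gripper_force: 30.0
[-0.7 -0.  49.8]
```

View pics/i.png

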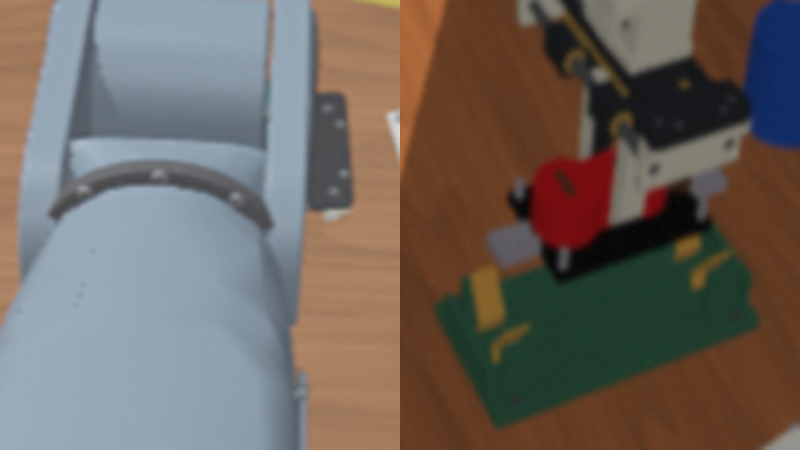

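The jig is held level with an ear above each slot (near ear at crop (515,243), clips at (488,295) and (515,335)). Lowering in stages while watching the force.

```bash
python3 -m inch '[{"xyz":[-1,0,6],"spin":0},{"xyz":[0,0,8],"spin":0},{"xyz":[0,0,8],"spin":0},{"xyz":[0,0,8],"spin":0},{"xyz":[0,0,8],"spin":0},{"xyz":[0,0,6],"spin":0},{"xyz":[0,0,4],"spin":0},{"xyz":[0,0,0],"spin":0}]'|grep -E "eef|force"; python3 -m inch '[{"xyz":[0,0,3],"spin":0},{"xyz":[0,0,3],"spin":0},{"xyz":[0,0,3],"spin":0},{"xyz":[0,0,0],"spin":0}]'|grep -E "eef|force|gap"
```

```text
eef_pos: [0.5782, 0.0295, 0.0212]
force: [-0.6, -0.2, -2.2]
gripper_force: 30.0
eef_pos: [0.5782, 0.0295, 0.0123]
force: [0.5, -0.5, -2.3]
finger_gap: 0.0318
gripper_force: 30.0
```

```bash
python3 -m inch '[{"xyz":[0,0,3],"spin":0},{"xyz":[0,0,3],"spin":0},{"xyz":[0,0,2],"spin":0},{"xyz":[0,0,0],"spin":0}]'|grep -E "eef|force|gap";  python3 -m inch '[{"xyz":[0,0,2],"spin":0},{"xyz":[0,0,2],"spin":0},{"xyz":[0,0,2],"spin":0},{"xyz":[0,0,0],"spin":0}]'|grep -E "eef|force|gap"
```

```text
eef_pos: [0.5789, 0.0295, 0.0049]
force: [0.6, -0.9, 0.2]
finger_gap: 0.0316
gripper_force: 30.0
eef_pos: [0.5783, 0.0295, -0.0017]
force: [1.9, 0.1, -4.5]
finger_gap: 0.032
gripper_force: 30.0
```

```bash
python3 -m inch '[{"xyz":[0,0,2],"spin":0},{"xyz":[0,0,2],"spin":0},{"xyz":[0,0,2],"spin":0},{"xyz":[0,0,0],"spin":0}]'|grep -E "eef|force";  python3 -m inch '[{"xyz":[0,0,2],"spin":0},{"xyz":[0,0,1],"spin":0},{"xyz":[0,0,0],"spin":0}]'|grep -E "eef|force|gap"
```

```text
eef_pos: [0.5781, 0.0295, -0.0078]
force: [0.6, -2.0, -6.5]
gripper_force: 30.0
eef_pos: [0.5783, 0.0294, -0.0101]
force: [-1.7, -1.6, 1.4]
finger_gap: 0.0317
gripper_force: 30.0
```

```bash
python3 -m inch '[{"xyz":[0,0,1],"spin":0},{"xyz":[0,0,1],"spin":0},{"xyz":[0,0,0],"spin":0}]'|grep -E "eef|force|gap"
```

```text
eef_pos: [0.5784, 0.0295, -0.0102]
force: [-12.4, -1.3, 27.7]
finger_gap: 0.0315
gripper_force: 30.0
```

It hit firm support at z −0.0102, which is 12 mm above its bench height, so it's on the floor. I'll ease off, open and retreat.

```bash
python3 -m inch '[{"xyz":[0,0,-1.5],"spin":0},{"xyz":[0,0,0],"spin":0}]' >/dev/null; python3 -m inch '[{"xyz":[0,0,0],"spin":0},{"xyz":[0,0,0],"spin":0},{"xyz":[0,0,0],"spin":0},{"xyz":[0,0,0],"spin":0},{"xyz":[0,0,0],"spin":0},{"xyz":[0,0,0],"spin":0},{"xyz":[0,0,0],"spin":0},{"xyz":[0,0,0],"spin":0}]' -0.3|grep -E "eef|force|gap"; python3 -m inch '[{"xyz":[0,0,-6],"spin":0},{"xyz":[0,0,-12],"spin":0},{"xyz":[0,0,-20],"spin":0},{"xyz":[0,0,-25],"spin":0},{"xyz":[0,0,-25],"spin":0},{"xyz":[0,0,-25],"spin":0},{"xyz":[0,0,-20],"spin":0},{"xyz":[0,10,-10],"spin":0},{"xyz":[0,40,0],"spin":0},{"xyz":[0,40,0],"spin":0},{"xyz":[0,40,0],"spin":0},{"xyz":[0,20,0],"spin":0}]'; python3 - <<'E'
from h import *
S=viewer.get_image('side');T=viewer.get_image('top')
cv2.imwrite('pics/j.png',np.hstack([cv2.resize(T[100:235,220:340],(400,450),interpolation=2),cv2.resize(S[115:250,260:400],(400,450),interpolation=2)])[:,:,::-1])
E
```

```text
eef_pos: [0.5785, 0.0295, -0.0108]
force: [0.3, 0.0, 0.3]
finger_gap: 0.0605
gripper_force: 0.0
time: 18.75
eef_pos: [0.564, 0.1822, 0.1324]
tcp_rot: [[-0.996, -0.092, -0.0], [-0.092, 0.996, 0.0], [0.0, 0.0, -1.0]]
force: [-0.5, 0.6, 0.6]
finger_gap: 0.0605
gripper_force: 0.0
```

View pics/j.png

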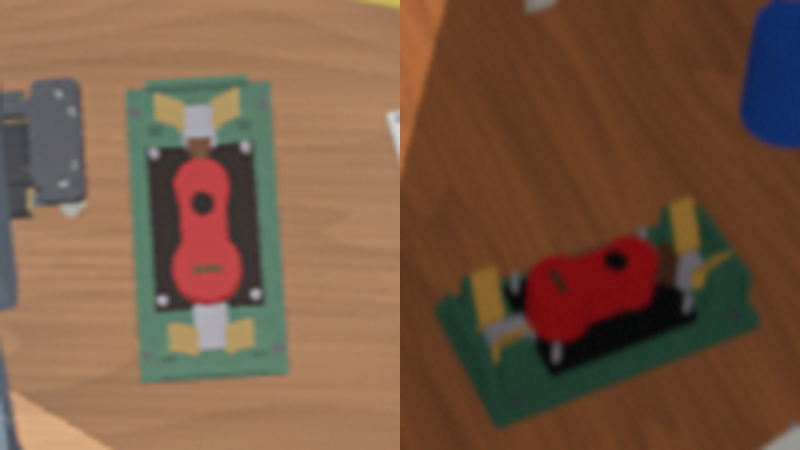

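The jig sits flat on the slab with its ears under the clips, centred (plate around crop (206,228), slab centre around (206,230)) and in line. The gripper is clear.

```bash
python3 -c "
from workcell import job
print(job.job_done())"
```

```text
the job is handed in; nothing more can be done
None
```

The guitar jig is pressed down past the clips, flat, centred and in line on the bracket floor. The gripper is clear, the wheel jig was never approached, and the job was handed in at about 19 s; no verdict was returned.

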